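Make up two going-out kits from the hallway stock

ROBOT

A 7-joint arm with a two-finger parallel gripper is mounted at the origin on the work surface. World frame = base frame: x ahead of the robot, y to its left, z up, the work surface at z = 0. Lengths are in m, angles in degrees, forces in N, time in s.
With the tool pointing down it reaches from about 0.425 to 0.875 m from the base axis. Payload 8.4 kg.
Tool frame: the origin (TCP) lies midway between the tips of the shut fingers; the grasp point (between the pads) lies 19 mm behind it; z points along the fingers, y is the line along which they close (so a half turn about z gives the same grasp; the last joint's range is limited). The gripper opens to 85 mm and grips with 20 to 120 N. Pads are 22 mm wide; open, the fingers measure 114 mm over their backs; the gripper's body (76 mm by 85 mm) begins 54 mm behind the grasp point. The pads swing forward as they close: fully open they stand 13 mm farther back than shut.
Start: joints at [59.347, 19.091, 2.286, 83.961, -0.768, 76.965, -3.352], TCP at [0.274, -0.589, 0.231] pointing down, gripper open.
Joint ranges: [-147.57, 147.57], [-21.85, 119.76], [-74.77, 79.35], [14.55, 137.4], [-85.83, 265.84], [4.83, 119.75], [-152.11, 152.11]. Speed limits (degrees/s): [127.2, 127.2, 159.86, 159.86, 180, 180, 180].

INTERFACE

Orientations are given as a 3x3 rotation matrix whose columns are the frame's x, y, z axes.
In Python, from rig import status, viewer, manip gives the robot as it stands. The module is installed in compiled form; this text tells all that it offers.
- The arm moves only by the tool carry_out, never from a script. Its argument "series" is a list that holds one entry, the list of rows, each a list of 7 numbers: the closure, from -1 (fully open) to 1 (shut), then the shift along the tool's x, y, z as a fraction of full scale, then the turn, a rotation vector about the tool's x, y, z as a fraction of full scale. In form: [[[gripper, dx, dy, dz, ax, ay, az], ...]]. A call has 1 to 10 rows; each row is the pose to reach, as a shift and turn from the pose commanded when the call began, along the tool's axes at that moment, turning the shorter way round; what a row does not reach only later rows make up. Full scale, the value 1, is 250 mm for a shift and 360 degrees for a turn. A row lasts 1/8 s, in which the tool goes at most 62.5 mm and 10.7 degrees, less where a joint would pass 70% of its speed; a pose out of reach is approached as far as the arm can. A call with a number of a shift or a turn outside -1 to 1 is refused whole. A call with a gripper value outside its range is refused whole. The fingers move at their own pace and stop on an object; "squeeze" is the grip in N (left out, the last holds). Time passes only in rows, so rows that repeat a pose let the fingers close. It gives the time, the measured TCP pose, the force, the opening and the grip force at its end, in the units of the state.
- status.sense(): the state, without advancing time (a new reading comes with each control period).
- viewer.capture(name): name is "side" or "top" or "wrist"; returns the picture (384x512x3 uint8, red, green, blue); there is no depth.
- viewer.calibration(name): a dict with "fx", "fy", "cx", "cy" (pixels), "view" (4x4, takes a point from world to camera coordinates); the wrist camera has in their place "mount" (4x4, takes a point from camera to tool coordinates, whose origin is the TCP and whose axes are the flange's). Camera axes: x right, y up, looking along -z (the intrinsics and any distortion apply to the point x, -y, -z); pixel columns grow to the right and rows downward; lengths in m; the calibration is good to about 2 mm. A picture is of the moment at which its call begins: read the wrist's pose just before it. calibration takes no time and is no camera call.
- manip.close_job(): hands the job in; it is judged then, once.
The state is a dict: "t": time; "joint_positions": joint angles; "dq": joint speeds; "tau": joint torques, N m; "eef_pos": TCP position; "tcp_rot": TCP orientation; "contact_force": force on the tool from outside, world axes, zero at the start; "moment": the same for the moment, N m; "gripper_width": finger opening in m; "grip_force": force on a finger pad.
Only numpy, scipy, OpenCV 4.12 (cv2) and the standard library are available. Lean on these libraries where they do the work, as an engineer would, in place of code of your own. Each camera call takes 0.05 s, during which the arm holds its last target. There are 200 camera calls.

TASK

Make up the two going-out kits in the trays taken down from the pegboard: the white tray gets the black power bank and the orange key cover, the dark grey tray gets the bottle opener, the yellow torch and the blue key cover. In each tray the key cover lies alone in the smaller bay and the rest goes in the larger bay, side by side, every piece lying flat on the tray's floor. Set things down rather than dropping them, and leave the green key cover, the polish tin and the shoe brush where they are.

Things in the scene. Friction and masses are not known exactly. Their poses are not given: they have to be found in the camera images.
- power_bank_center (a point): black power bank, a rounded slab 96 x 50 x 20 mm high, lying on the table; the point is its centre, 10 above its underside; x along its 96 length, y across its 50 width, z up; 0.19 kg or so
- torch_center (a point): yellow pocket torch with a black head (at its +x end), square section, 101 x 26 x 26 mm high, lying on the table; the point is its centre, 13 above its underside; x along its length, y across, z up
- bottle_opener_center (a point): stainless bottle opener lying flat, 110 mm long: straight handle 16 wide, 12 high from x = -55 to 17, then a round-bar loop head 38 wide, 7 high to x = 55; the point is half-way along, 6 above its underside, near its centre of mass, and can be gripped there across the handle; x along its length, y across, z up
- orange_key_center (a point): rounded silicone car-key cover, orange, 62 x 36 x 15 mm high, three round button bumps on top, at its -x end a lug and a steel ring lying flat (82 long in all); the point is the middle of the cover, 7.5 above its underside; x along its length, y across its 36 width, z up
- blue_key_center (a point): rounded silicone car-key cover, blue, 62 x 36 x 15 mm high, three round button bumps on top, at its -x end a lug and a steel ring lying flat (82 long in all); the point is the middle of the cover, 7.5 above its underside; x along its length, y across its 36 width, z up
- white_tray: white steel tray, fixed, 146 (x) x 246 (y) mm, inside 140 x 240; origin: middle of its underside. Floor 3 thick; walls 3 thick, 22 high, but the +x wall 30, with two hook tabs outside (15 farther out, y = +-80). Divider 18 high at y = 27 to 30: smaller bay y = 30 to 120 (middle 75), larger bay y = -120 to 27 (middle -46.5). y along its length towards the smaller bay, z up
- grey_tray: dark grey steel tray, fixed, 146 (x) x 246 (y) mm, inside 140 x 240; origin: middle of its underside. Floor 3 thick; walls 3 thick, 22 high, but the +x wall 30, with two hook tabs outside (15 farther out, y = +-80). Divider 18 high at y = 27 to 30: smaller bay y = 30 to 120 (middle 75), larger bay y = -120 to 27 (middle -46.5). y along its length towards the smaller bay, z up
- green_key_center (a point): rounded silicone car-key cover, green, 62 x 36 x 15 mm high, three round button bumps on top, at its -x end a lug and a steel ring lying flat (82 long in all); the point is the middle of the cover, 7.5 above its underside; x along its length, y across its 36 width, z up; stays in the stock, not to be moved
- polish_tin_center (a point): round shoe polish tin with a dark red lid, 77 mm across and 24 mm high; not to be moved; the point is its centre, z up
- shoe_brush_center (a point): wooden shoe brush lying on its dark bristles, 52 (x) x 155 (y) x 40 mm high; not to be moved; the point is its centre, y along its length, z up

How it is judged (in metres and radians):
At the end, for the whole second after the job is handed in: White tray: power bank in the larger bay, orange key cover in the smaller. Dark grey tray: opener and torch in the larger bay, blue key cover in the smaller. Each centre over 8 mm inside its bay, each flat (0.15 rad) on the floor (within 4 mm of resting height), released, at rest (x of power_bank_center in the frame of white_tray between -0.062 and 0.062 m and y of power_bank_center in the frame of white_tray between -0.112 and 0.019 m and z of power_bank_center in the frame of white_tray below 0.017 m and angle between each of power_bank_center, orange_key_center, bottle_opener_center, torch_center, blue_key_center's own x axis and vertical above 1.42 rad and angle between each of power_bank_center, orange_key_center, bottle_opener_center, blue_key_center's own z axis and vertical below 0.15 rad and linear speed of each of power_bank, orange_key, bottle_opener, torch, blue_key below 0.02 m/s and angular speed of each of power_bank, orange_key, bottle_opener, torch, blue_key below 0.2 rad/s and x of orange_key_center in the frame of white_tray between -0.062 and 0.062 m and y of orange_key_center in the frame of white_tray between 0.038 and 0.112 m and z of orange_key_center in the frame of white_tray below 0.0145 m and x of bottle_opener_center in the frame of grey_tray between -0.062 and 0.062 m and y of bottle_opener_center in the frame of grey_tray between -0.112 and 0.019 m and z of bottle_opener_center in the frame of grey_tray below 0.013 m and x of torch_center in the frame of grey_tray between -0.062 and 0.062 m and y of torch_center in the frame of grey_tray between -0.112 and 0.019 m and z of torch_center in the frame of grey_tray below 0.02 m and x of blue_key_center in the frame of grey_tray between -0.062 and 0.062 m and y of blue_key_center in the frame of grey_tray between 0.038 and 0.112 m and z of blue_key_center in the frame of grey_tray below 0.0145 m); the robot touches nothing.
It fails at once if a thing was dropped: it fell free of the fingers faster than 0.75 m/s (a fall of about 3 cm) ((linear speed of power_bank above 0.75 m/s and contact force between the fingers and power_bank below 0.05 N) or (linear speed of orange_key above 0.75 m/s and contact force between the fingers and orange_key below 0.05 N) or (linear speed of blue_key above 0.75 m/s and contact force between the fingers and blue_key below 0.05 N) or (linear speed of bottle_opener above 0.75 m/s and contact force between the fingers and bottle_opener below 0.05 N) or (linear speed of torch above 0.75 m/s and contact force between the fingers and torch below 0.05 N)).
It fails at once if the green key cover was shifted by more than 15 mm (distance of green_key_center from where it was at the start of the episode above 0.015 m).
It fails at once if the polish tin was shifted by more than 15 mm (distance of polish_tin_center from where it was at the start of the episode above 0.015 m).
It fails at once if the shoe brush was shifted by more than 15 mm (distance of shoe_brush_center from where it was at the start of the episode above 0.015 m).
It also fails if it takes over 115 s, if anything falls off the work surface, if the arm or the gripper's body presses on something with over 40 N, if the wrist force passes 120 N, or if a joint passes its speed limit or range.

## Working session

There is one attempt and no reset: what is moved stays moved. The work goes in short steps, Python scripts to look and compute and a tool call to move; the robot and the scene stay as the last step left them, time stands still between calls to the robot, and variables do not carry over. Pictures are saved under pics/ and viewed, at most 14 in all, crops included, and the job is handed in when it is done.

Besides the shell and the picture viewer there is one more tool, called after "Emit:" by a JSON object that holds its "method" and its "body", one argument or row to a line. carry_out: Moves the arm, as the interface text tells. Its arguments: {"type":"object","properties":{"series":{"type":"array"},"squeeze":{"type":"number"}},"required":["series"]}

```bash
mkdir -p pics; python3 - <<'E'
from rig import status, viewer
import cv2, numpy as np
np.set_printoptions(precision=4,suppress=True)
s=status.sense()
for k,v in s.items(): print(k,np.array(v).tolist())
for n in ("top","side","wrist"):
    c=viewer.calibration(n); print(n,c)
    cv2.imwrite(f"pics/{n}0.png",viewer.capture(n)[:,:,::-1])
E
```

```text
t 0.0
joint_positions [59.34603962671687, 19.13041447547485, 2.2860386173301, 84.01009490878496, -0.7682665758512852, 76.96446120891333, -3.350705250660007]
dq [0.0016649172437699197, -0.09914186325413096, -0.12027741031605593, 0.0036432254088976613, -0.08279779889584657, -0.08881775403127848, 0.031653943091835834]
tau [6.433574526454322e-05, -65.85428953170776, 1.3657766953110695, -40.557518005371094, 0.016870759427547455, 0.012477031268645078, -1.3877648257221153e-05]
eef_pos [0.2741731873879393, -0.5888601116108848, 0.23044499706917465]
tcp_rot [[0.9065372247486869, 0.4221252064074408, -0.0007551558940525655], [0.4221258686698909, -0.9065361931971441, 0.001371649853414201], [-0.00010556817197354682, -0.0015622224891991825, -0.9999987741573761]]
contact_force [0.5911908329576115, -0.0761935832011535, -0.34162870789848515]
moment [0.00011905462712981076, 0.07971590625595594, 0.003950500622080234]
grip_force 0.0
gripper_width 0.0853580783692218
top {'fx': 423.3277943795102, 'fy': 423.3277943795102, 'cx': 267.95738695383534, 'cy': 190.71918797277834, 'view': array([[ 0.0017, -1.    ,  0.0006,  0.0013],
       [ 0.994 ,  0.0018,  0.1097, -0.6385],
       [-0.1097,  0.0004,  0.994 , -1.0463],
       [ 0.    ,  0.    ,  0.    ,  1.    ]])}
side {'fx': 449.5528663786265, 'fy': 449.5528663786265, 'cx': 245.1714814365489, 'cy': 186.37613160842884, 'view': array([[-0.9944, -0.106 , -0.005 ,  0.6231],
       [ 0.0518, -0.5257,  0.8491, -0.0764],
       [-0.0926,  0.8441,  0.5282, -1.2967],
       [ 0.    ,  0.    ,  0.    ,  1.    ]])}
wrist {'fx': 317.9732536303438, 'fy': 317.9732536303438, 'cx': 255.2197682879957, 'cy': 189.3599180271032, 'mount': array([[-0.0004,  0.9641,  0.2656,  0.0681],
       [ 1.    ,  0.0003,  0.0002, -0.0006],
       [ 0.0001,  0.2656, -0.9641, -0.143 ],
       [ 0.    ,  0.    ,  0.    ,  1.    ]])}
```

View pics/top0.png

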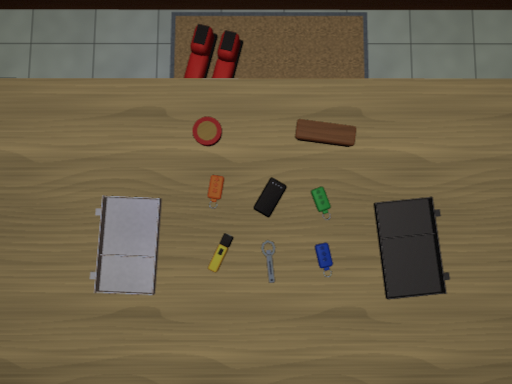

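View pics/side0.png

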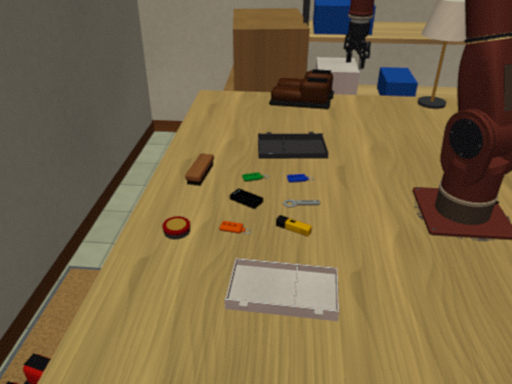

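Top view: the white tray is on the left, around (128,245), with its tabs to the left and the small bay towards the robot. The grey tray is on the right, around (410,247), with its tabs to the right and the small bay on the far side. The pieces lie between them: orange (216,188), power bank (270,197), torch (221,253), opener (269,262), blue (324,257) and green (321,199). Next I'll measure them.

```bash
cat > h.py <<'E'
from rig import status, viewer
import cv2, numpy as np
np.set_printoptions(precision=4,suppress=True)
def cam(n):
    c=viewer.calibration(n); s=status.sense()
    if n=="wrist":
        T=np.eye(4);T[:3,:3]=s["tcp_rot"];T[:3,3]=s["eef_pos"];M=T@np.array(c["mount"])
    else: M=np.linalg.inv(np.array(c["view"]))
    return c,M,viewer.capture(n)
def ray(c,M,px,z):
    px=np.atleast_2d(px).astype(float)
    d=np.c_[(px[:,0]-c["cx"])/c["fx"],-(px[:,1]-c["cy"])/c["fy"],-np.ones(len(px))]@M[:3,:3].T
    o=M[:3,3]; return (o+d*((z-o[2])/d[:,2])[:,None])
def proj(c,M,p):
    q=np.linalg.inv(M)@np.r_[p,1]; return np.array([c["cx"]-c["fx"]*q[0]/q[2],c["cy"]+c["fy"]*q[1]/q[2]])
def hsv(im): return cv2.cvtColor(im,cv2.COLOR_RGB2HSV)
R={"orange":((3,170,120),(14,255,255)),"yellow":((22,180,110),(33,255,255)),"blue":((110,120,60),(130,255,255)),
"green":((50,120,50),(75,255,255)),"black":((0,0,0),(180,255,50))}
def blobs(im,name,amin=60,roi=None):
    m=cv2.inRange(hsv(im),*map(np.array,R[name]))
    if roi: k=np.zeros_like(m);k[roi[1]:roi[3],roi[0]:roi[2]]=1;m=m*k
    return [c for c in cv2.findContours(m,cv2.RETR_EXTERNAL,cv2.CHAIN_APPROX_NONE)[0] if cv2.contourArea(c)>amin]
def rect(c,M,cont,z):
    p=ray(c,M,cont[:,0,:],z)[:,:2]; (x,y),(w,h),a=cv2.minAreaRect((p*1000).astype(np.float32))
    if w<h: w,h,a=h,w,a+90
    return np.array([x/1000,y/1000]),w,h,(a+90)%180-90
def plan(p,yaw):
    "TCP target; yaw = world angle of tool x (tool down)"
    s=status.sense();A=np.array(s["tcp_rot"]);t=np.radians(yaw)
    B=np.array([[np.cos(t),np.sin(t),0],[np.sin(t),-np.cos(t),0],[0,0,-1]])
    d=A.T@(np.array(p)-s["eef_pos"])/.25
    from scipy.spatial.transform import Rotation as Q
    v=np.degrees(Q.from_matrix(A.T@B).as_rotvec())/360
    print("shift",d.round(4),"turn",v.round(4),"rows>=",np.ceil(max(np.linalg.norm(d)*4,np.linalg.norm(v)*360/10.7)))
E
python3 - <<'E'
from h import *
c,M,im=cam("top")
for n,z in (("orange",.0145),("blue",.0145),("green",.0145),("yellow",.026),("black",.02)):
    for b in blobs(im,n,40): print(n,cv2.boundingRect(b),*rect(c,M,b,z))
g=cv2.resize(im[180:310,190:340],None,fx=5,fy=5,interpolation=cv2.INTER_CUBIC)[:,:,::-1]
cv2.imwrite("pics/topc.png",g)
g=np.hstack([im[185:305,85:170],im[185:305,365:450]]);cv2.imwrite("pics/topt.png",cv2.resize(g,None,fx=4.5,fy=4.5,interpolation=cv2.INTER_CUBIC)[:,:,::-1])
E
```

```text
orange (208, 175, 15, 27) [0.6474 0.1405] 68.07451629638672 32.61473846435547 -8.440750122070312
blue (315, 243, 17, 27) [ 0.4718 -0.1406] 66.516357421875 33.65010070800781 12.067245483398438
green (311, 187, 19, 27) [ 0.6162 -0.135 ] 68.0588607788086 34.21769714355469 19.98944664001465
black (220, 234, 13, 13) [0.513 0.109] 27.193679809570312 24.112693786621094 -26.15662384033203
black (374, 197, 75, 102) [ 0.4967 -0.3646] 243.700439453125 165.2669219970703 5.886810779571533
black (254, 178, 32, 39) [ 0.6243 -0.0018] 94.0054931640625 47.897056579589844 -29.672897338867188
black (297, 138, 55, 9) [ 0.7685 -0.1441] 142.6919403076172 5.12994909286499 82.35758209228516
black (219, 40, 24, 38) [1.002  0.1075] 106.02444458007812 50.44569396972656 -13.538551330566406
black (194, 33, 23, 45) [1.0104 0.1778] 125.5926513671875 48.75534439086914 -14.14666748046875
black (221, 31, 15, 20) [1.048  0.1111] 52.45021057128906 29.44594955444336 -13.860313415527344
black (194, 25, 15, 20) [1.0663 0.1848] 52.51838684082031 29.57529067993164 -14.279472351074219
black (0, 0, 512, 10) [1.1502 0.037 ] 1393.0069580078125 25.921607971191406 -89.88036246597767
```

View pics/topc.png

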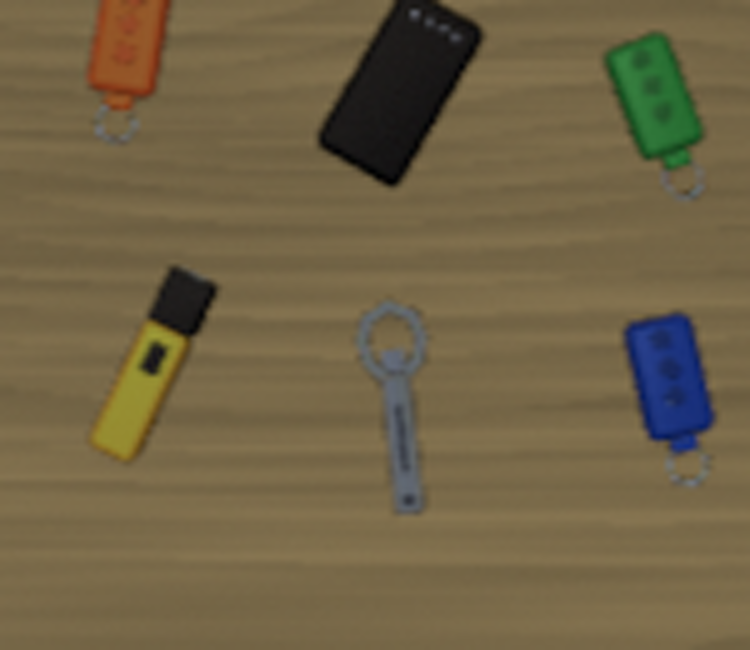

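View pics/topt.png

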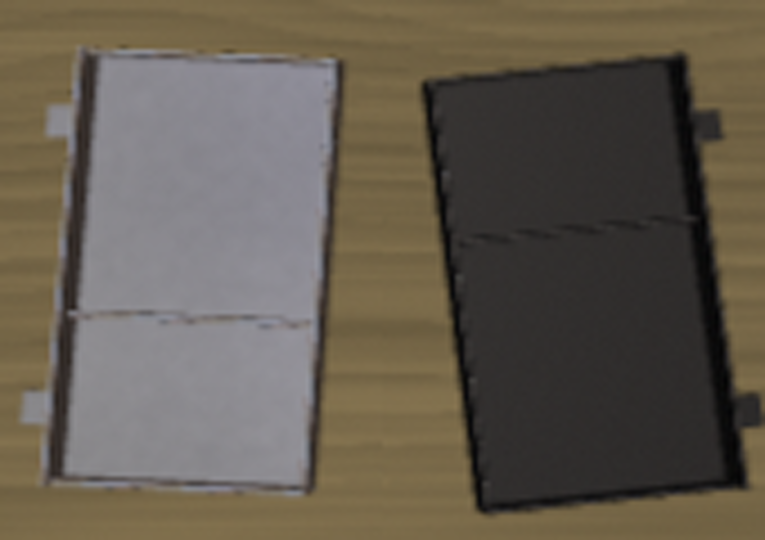

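The crop shows the torch from (112,450) to its black head at (193,277), and the opener from (408,512) to the top of its loop at (391,300). It also shows both trays' rim corners. Working out poses from those.

```bash
python3 - <<'E'
from h import *
c,M,im=cam("top")
def u(p,s,o): return np.array(p)/s+np.array(o)-.5+.5/s
W=[((342,61),.022),((310,493),.022),((80,50),.030),((45,483),.030)]
G=[((424,81),.022),((481,511),.022),((683,55),.03),((745,487),.03)]
for n,L,o in (("white",W,(85,185)),("grey",G,(280,185))):
    P=np.array([ray(c,M,u(p,4.5,o),z)[0,:2] for p,z in L])
    print(n,P.tolist(),"ctr",P.mean(0),"len",np.linalg.norm(P[0]-P[1]),np.linalg.norm(P[2]-P[3]),"wid",np.linalg.norm(P[0]-P[2]),np.linalg.norm(P[1]-P[3]))
    for a,b in((0,1),(2,3),(0,2),(1,3)): d=P[b]-P[a];print(np.degrees(np.arctan2(d[1],d[0])))
for n,a,b,z in (("torch",(112,450),(193,277),.02),("opener",(408,512),(391,300),.008)):
    A=ray(c,M,u(a,5,(190,180)),z)[0];B=ray(c,M,u(b,5,(190,180)),z)[0];d=B-A
    print(n,(A+B)/2,np.linalg.norm(d),np.degrees(np.arctan2(d[1],d[0])))
plan((.62,0,.23),0)
E
```

```text
white [[0.620128259293152, 0.2793900560134103], [0.3774309388955176, 0.29011955666381956], [0.6254146519754813, 0.4267348141754538], [0.3836778540025082, 0.4353887258184918]] ctr [0.5017 0.3579] len 0.2429343769671125 0.24189164863829324 wid 0.14743955949955512 0.14540342312078738
177.46863679949482
177.94974961607997
87.94523990241474
87.53766409005857
grey [[0.6096054466504612, -0.2706009239677462], [0.3685407571384747, -0.2962733424655295], [0.6240635324590391, -0.41652923256871993], [0.3829489139736381, -0.44119524574786223]] ctr [ 0.4963 -0.3561] len 0.24242783998756373 0.24237300066945183 wid 0.1466427887636798 0.1456363726352743
-173.9211420627593
-174.15896414652698
-84.34179272752667
-84.32230297153421
torch [0.4822 0.1241 0.02  ] 0.09615967113930306 -24.623333559321342
opener [ 0.4605 -0.0018  0.008 ] 0.10810543217812785 4.7164394029670005
shift [ 2.2482 -1.5523  0.0046] turn [-0.0001  0.      0.0694] rows>= 11.0
```

Emit:
{"method": "carry_out", "body": {
  "series": [
    [[-1, 0.96, -0.85, -0.04, 0, 0, 0], [-1, 0.96, -0.85, -0.04, 0, 0, 0], [-1, 0.96, -0.85, -0.04, 0, 0, 0], [-1, 0.96, -0.85, -0.04, 0, 0, 0], [-1, 0.96, -0.85, -0.04, 0, 0, 0], [-1, 0.96, -0.85, -0.04, 0, 0, 0]]
  ],
  "squeeze": 40
}}

```text
t: 1.0
eef_pos: [0.4044, -0.2909, 0.2418]
tcp_rot: [[0.904, 0.429, 0.001], [0.429, -0.904, 0.0], [0.001, 0.0, -1.0]]
contact_force: [-0.4, 0.1, -0.3]
gripper_width: 0.0855
grip_force: 0.0
```

Emit:
{"method": "carry_out", "body": {
  "series": [
    [[-1, 0.96, -0.85, -0.04, 0, 0, -0.1806], [-1, 0.96, -0.85, -0.04, 0, 0, -0.1806], [-1, 0.96, -0.85, -0.04, 0, 0, -0.1806], [-1, 0.96, -0.85, -0.04, 0, 0, -0.1806], [-1, 0.96, -0.85, -0.04, 0, 0, -0.1806], [-1, 0.96, -0.85, -0.04, 0, 0, -0.1806], [-1, 0.96, -0.85, -0.04, 0, 0, -0.1806], [-1, 0.96, -0.85, -0.04, 0, 0, -0.1806]]
  ]
}}

```text
t: 2.0
eef_pos: [0.5299, -0.0031, 0.2511]
tcp_rot: [[0.006, 1.0, -0.0], [1.0, -0.006, -0.0], [-0.0, -0.0, -1.0]]
contact_force: [-1.1, -0.9, -0.5]
gripper_width: 0.0856
grip_force: 0.0
```

```bash
python3 - <<'E'
from h import *
c,M,im=cam("wrist");s=status.sense();print(s["t"],np.array(s["eef_pos"]),s["joint_positions"])
for n,z in (("orange",.0145),("blue",.0145),("green",.0145),("yellow",.026),("black",.02)):
    for b in blobs(im,n,150): print(n,cv2.boundingRect(b),*rect(c,M,b,z))
cv2.imwrite("pics/w1.png",im[:,:,::-1])
E
```

```text
2.05 [ 0.5299 -0.0031  0.2512] [ 22.584    6.4568 -29.0971  97.6584   3.2426  76.7372  -7.4622]
orange (328, 8, 65, 42) [0.6443 0.141 ] 68.28202056884766 34.50064468383789 -9.179672241210938
blue (187, 245, 51, 31) [ 0.4712 -0.1366] 65.927001953125 34.47559356689453 12.160531997680664
green (294, 238, 53, 35) [ 0.6138 -0.1315] 67.1319580078125 35.46308898925781 19.956140518188477
black (0, 367, 51, 17) [ 0.1926 -0.3171] 79.28264617919922 28.418678283691406 1.3285484313964844
black (460, 364, 52, 20) [ 0.8623 -0.3202] 82.60596466064453 32.42515182495117 -6.810829162597656
black (0, 212, 512, 172) [ 0.521  -0.2251] 730.9539184570312 264.31683349609375 5.47600793838501
black (290, 122, 85, 69) [0.6213 0.001 ] 93.24885559082031 46.34307098388672 -29.914966583251953
black (464, 0, 26, 41) [0.7634 0.1438] 49.652137756347656 14.187498092651367 -54.970436096191406
```

View pics/w1.png

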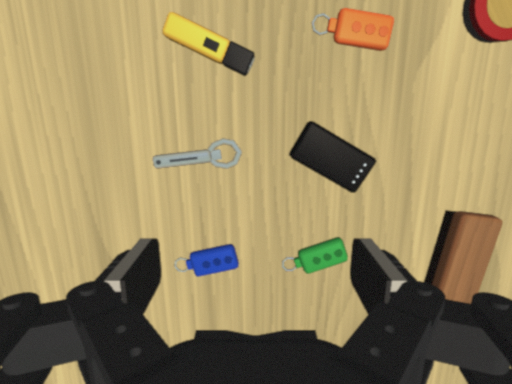

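The wrist view agrees with the top view to about 3 mm. The opener runs from (153,161) to (242,152) and the torch from (170,25) to (247,62).

```bash
python3 - <<'E'
from h import *
c=viewer.calibration("wrist");s=status.sense();T=np.eye(4);T[:3,:3]=s["tcp_rot"];T[:3,3]=s["eef_pos"];M=T@np.array(c["mount"])
for n,a,b,z in (("torch",(170,25),(247,62),.02),("opener",(153,161),(242,152),.006)):
    A=ray(c,M,a,z)[0];B=ray(c,M,b,z)[0];d=B-A
    print(n,(A+B)/2,np.linalg.norm(d),np.degrees(np.arctan2(d[1],d[0])))
plan((.459,-.002,.06),4.7)
E
```

```text
torch [0.481 0.126 0.02 ] 0.08999576355284529 -24.627982325215044
opener [0.4589 0.0005 0.006 ] 0.11073787279861594 5.429586099964254
shift [ 0.0029 -0.2833  0.7648] turn [0.     0.0001 0.236 ] rows>= 8.0
```

Emit:
{"method": "carry_out", "body": {
  "series": [
    [[-1, 0.01, -0.284, 0.7, 0, 0, 0.235], [-1, 0.01, -0.284, 0.7, 0, 0, 0.235], [-1, 0.01, -0.284, 0.7, 0, 0, 0.235], [-1, 0.01, -0.284, 0.7, 0, 0, 0.235], [-1, 0.01, -0.284, 0.75, 0, 0, 0.235], [-1, 0.01, -0.284, 0.75, 0, 0, 0.235], [-1, 0.01, -0.284, 0.75, 0, 0, 0.235], [-1, 0.01, -0.284, 0.75, 0, 0, 0.235], [-1, 0.01, -0.284, 0.8, 0, 0, 0.235]]
  ]
}}

```text
t: 3.18
eef_pos: [0.4598, 0.0001, 0.0517]
tcp_rot: [[0.996, 0.091, 0.002], [0.091, -0.996, -0.001], [0.002, 0.001, -1.0]]
contact_force: [-0.5, 0.1, -0.3]
gripper_width: 0.0852
grip_force: 0.0
```

```bash
python3 - <<'E'
from h import *
c,M,im=cam("wrist");cv2.imwrite("pics/w2.png",im[:,:,::-1])
print(proj(c,M,np.array([.459,-.001,.006])))
plan((.459,-.001,.004),5)
E
```

```text
[258.2808 215.2448]
shift [0.0021 0.0052 0.1824] turn [0.     0.0001 0.0012] rows>= 1.0
```

View pics/w2.png

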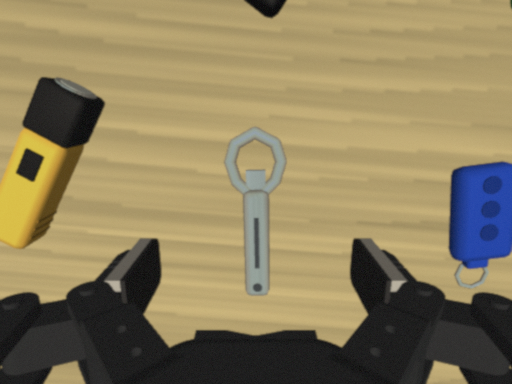

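The opener lies straight under the tool, from (256,128) to (257,294). Descending and closing on it.

Emit:
{"method": "carry_out", "body": {
  "series": [
    [[-1, 0.002, 0.003, 0.182, 0, 0, 0], [-1, 0.002, 0.003, 0.182, 0, 0, 0], [1, 0.002, 0.003, 0.182, 0, 0, 0], [1, 0.002, 0.003, 0.182, 0, 0, 0], [1, 0.002, 0.003, 0.182, 0, 0, 0], [1, 0.002, 0.003, 0.182, 0, 0, 0], [1, 0.002, 0.003, 0.182, 0, 0, 0], [1, 0.002, 0.003, 0.182, 0, 0, 0]]
  ]
}}

```text
t: 4.22
eef_pos: [0.4601, 0.0005, 0.0066]
tcp_rot: [[0.996, 0.094, 0.001], [0.094, -0.996, -0.0], [0.001, 0.0, -1.0]]
contact_force: [-1.9, -0.4, 7.0]
gripper_width: 0.0145
grip_force: 39.8
```

Emit:
{"method": "carry_out", "body": {
  "series": [
    [[1, 0, 0, -0.25, 0, 0, 0], [1, 0, 0, -0.44, 0, 0, 0], [1, -0.02, 0.95, -0.44, 0, 0, -0.251], [1, -0.02, 0.95, -0.44, 0, 0, -0.251], [1, -0.02, 0.95, -0.44, 0, 0, -0.251], [1, -0.02, 0.95, -0.44, 0, 0, -0.251], [1, -0.02, 0.95, -0.44, 0, 0, -0.251], [1, -0.02, 0.95, -0.44, 0, 0, -0.251], [1, -0.02, 0.95, -0.44, 0, 0, -0.251], [1, -0.02, 0.95, -0.44, 0, 0, -0.251]]
  ]
}}

```text
t: 5.48
eef_pos: [0.4768, -0.2364, 0.1158]
tcp_rot: [[0.051, 0.999, -0.0], [0.999, -0.051, 0.0], [0.0, -0.0, -1.0]]
contact_force: [0.2, 0.5, -1.8]
gripper_width: 0.0145
grip_force: 39.5
```

```bash
python3 - <<'E'
from h import *
plan((.4814,-.3576,.05),95.8)
c,M,im=cam("top");print(status.sense()["gripper_width"])
g=im[180:310,340:470];cv2.imwrite("pics/t3.png",cv2.resize(g,None,fx=4,fy=4,interpolation=cv2.INTER_CUBIC)[:,:,::-1])
E
```

```text
shift [-0.4833  0.0429  0.2631] turn [-0.     -0.     -0.0242] rows>= 3.0
0.014196332490830662
```

Emit:
{"method": "carry_out", "body": {
  "series": [
    [[1, -0.483, 0.043, 0.05, 0, 0, -0.0242], [1, -0.483, 0.043, 0.1, 0, 0, -0.0242], [1, -0.483, 0.043, 0.2, 0, 0, -0.0242], [1, -0.483, 0.043, 0.263, 0, 0, -0.0242], [1, -0.483, 0.043, 0.263, 0, 0, -0.0242], [1, -0.483, 0.043, 0.263, 0, 0, -0.0242]]
  ]
}}

```text
t: 6.28
eef_pos: [0.4817, -0.3571, 0.0511]
tcp_rot: [[-0.096, 0.995, 0.001], [0.995, 0.096, -0.0], [-0.001, 0.001, -1.0]]
contact_force: [0.1, 0.8, -0.9]
gripper_width: 0.0142
grip_force: 39.5
```

```bash
python3 - <<'E'
from h import *
c,M,im=cam("wrist");cv2.imwrite("pics/w4.png",cv2.convertScaleAbs(im,alpha=1.8)[:,:,::-1])
plan((.4814,-.3576,.010),95.8)
E
```

```text
shift [-0.001  -0.0019  0.1652] turn [ 0.0002  0.0002 -0.0008] rows>= 1.0
```

View pics/w4.png

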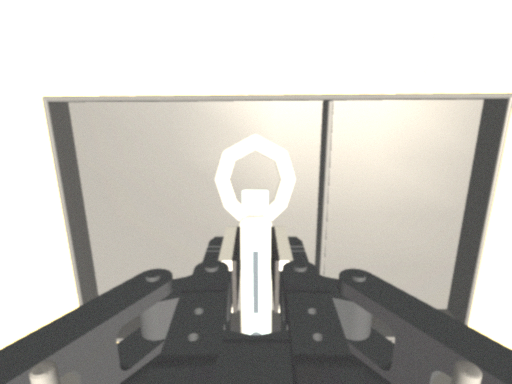

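The opener is held level and square to the tray, clear of the divider (column 325) and the far wall (row 98). Lowering.

Emit:
{"method": "carry_out", "body": {
  "series": [
    [[1, -0.001, -0.002, 0.1, 0, 0, 0], [1, -0.001, -0.002, 0.14, 0, 0, 0], [1, -0.001, -0.002, 0.162, 0, 0, 0], [1, -0.001, -0.002, 0.162, 0, 0, 0], [1, -0.001, -0.002, 0.162, 0, 0, 0]]
  ]
}}

```text
t: 6.95
eef_pos: [0.4808, -0.3581, 0.0101]
tcp_rot: [[-0.095, 0.995, 0.001], [0.995, 0.095, -0.0], [-0.0, 0.001, -1.0]]
contact_force: [-0.0, 0.5, -0.4]
gripper_width: 0.0141
grip_force: 39.5
```

Emit:
{"method": "carry_out", "body": {
  "series": [
    [[1, 0, 0, 0.005, 0, 0, 0], [1, 0, 0, 0.005, 0, 0, 0], [0.35, 0, 0, 0.005, 0, 0, 0], [0.35, 0, 0, 0.005, 0, 0, 0], [0.35, 0, 0, 0.005, 0, 0, 0], [0.35, 0, 0, -0.1, 0, 0, 0], [0.35, 0, 0, -0.25, 0, 0, 0], [0.35, 0, 0, -0.4, 0, 0, 0]]
  ]
}}

```text
t: 7.95
eef_pos: [0.4802, -0.3578, 0.1104]
tcp_rot: [[-0.095, 0.995, -0.0], [0.995, 0.095, 0.001], [0.001, -0.0, -1.0]]
contact_force: [0.4, -0.2, -0.4]
gripper_width: 0.0277
grip_force: 0.0
```

```bash
python3 - <<'E'
from h import *
c,M,im=cam("wrist");cv2.imwrite("pics/w5.png",cv2.convertScaleAbs(im,alpha=1.5)[:,:,::-1])
plan((.4815,.125,.12),155.4)
E
```

```text
shift [ 1.9282  0.1803 -0.0231] turn [ 0.0004  0.001  -0.1665] rows>= 8.0
```

View pics/w5.png

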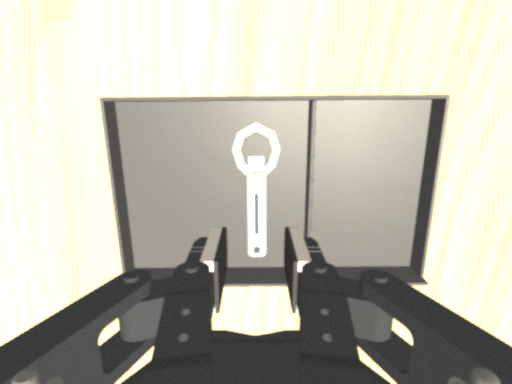

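The opener lies flat in the larger bay, at columns 232–281, left of the divider at 311. Next is the torch.

Emit:
{"method": "carry_out", "body": {
  "series": [
    [[-1, 0.964, 0.09, -0.01, 0, 0, 0], [-1, 0.964, 0.09, -0.01, 0, 0, 0], [-1, 0.964, 0.09, -0.01, 0, 0, 0], [-1, 0.964, 0.09, -0.01, 0, 0, 0], [-1, 0.964, 0.09, -0.01, 0, 0, 0], [-1, 0.964, 0.09, -0.01, 0, 0, 0]]
  ]
}}

```text
t: 8.75
eef_pos: [0.4799, -0.1163, 0.1121]
tcp_rot: [[-0.095, 0.995, 0.0], [0.995, 0.095, -0.0], [-0.0, 0.0, -1.0]]
contact_force: [0.2, -0.8, 0.6]
gripper_width: 0.0853
grip_force: 0.0
```

Emit:
{"method": "carry_out", "body": {
  "series": [
    [[-1, 0.964, 0.09, -0.01, 0, 0, -0.1655], [-1, 0.964, 0.09, -0.01, 0, 0, -0.1655], [-1, 0.964, 0.09, -0.01, 0, 0, -0.1655], [-1, 0.964, 0.09, -0.01, 0, 0, -0.1655], [-1, 0.964, 0.09, -0.01, 0, 0, -0.1655], [-1, 0.964, 0.09, -0.01, 0, 0, -0.1655], [-1, 0.964, 0.09, -0.01, 0, 0, -0.1655], [-1, 0.964, 0.09, -0.01, 0, 0, -0.1655]]
  ]
}}

```text
t: 9.75
eef_pos: [0.4797, 0.1252, 0.1145]
tcp_rot: [[-0.905, 0.426, -0.0], [0.426, 0.905, 0.0], [0.0, 0.0, -1.0]]
contact_force: [-1.0, -1.2, -0.1]
gripper_width: 0.0856
grip_force: 0.0
```

```bash
python3 - <<'E'
from h import *
c,M,im=cam("wrist");cv2.imwrite("pics/w6.png",im[:,:,::-1])
print(proj(c,M,np.array([.4815,.125,.026])))
for b in blobs(im,"yellow",300): print(rect(c,M,b,.022))
plan((.4815,.125,.010),155.4)
E
```

```text
[254.561  195.7452]
shift [-0.0077  0.0017  0.418 ] turn [ 0.     -0.     -0.0015] rows>= 2.0
```

View pics/w6.png

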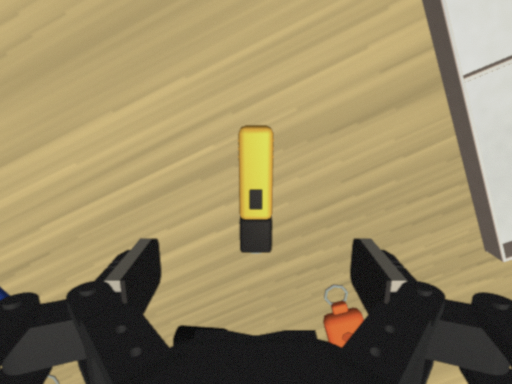

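The torch is centred at column 256, rows 125–252. Descending to grip.

Emit:
{"method": "carry_out", "body": {
  "series": [
    [[-1, 0.004, 0.002, 0.2, 0, 0, 0], [-1, 0.004, 0.002, 0.35, 0, 0, 0], [-1, 0.004, 0.002, 0.418, 0, 0, 0], [-1, 0.004, 0.002, 0.418, 0, 0, 0], [1, 0.004, 0.002, 0.418, 0, 0, 0], [1, 0.004, 0.002, 0.418, 0, 0, 0], [1, 0.004, 0.002, 0.418, 0, 0, 0], [1, 0.004, 0.002, 0.418, 0, 0, 0], [1, 0.004, 0.002, 0.418, 0, 0, 0], [1, 0.004, 0.002, 0.418, 0, 0, 0]]
  ]
}}

```text
t: 11.05
eef_pos: [0.4792, 0.1271, 0.0109]
tcp_rot: [[-0.907, 0.422, 0.001], [0.422, 0.907, -0.0], [-0.001, 0.0, -1.0]]
contact_force: [-1.1, -1.2, 6.9]
gripper_width: 0.025
grip_force: 40.0
```

Emit:
{"method": "carry_out", "body": {
  "series": [
    [[1, 0, 0, -0.25, 0, 0, 0], [1, 0, 0, -0.44, 0, 0, 0], [1, -0.305, -0.942, -0.44, 0, 0, 0], [1, -0.305, -0.942, -0.44, 0, 0, 0], [1, -0.305, -0.942, -0.44, 0, 0, 0], [1, -0.305, -0.942, -0.44, 0, 0, 0], [1, -0.305, -0.942, -0.44, 0, 0, 0], [1, -0.305, -0.942, -0.44, 0, 0, 0]]
  ]
}}

```text
t: 12.05
eef_pos: [0.4483, -0.1181, 0.1201]
tcp_rot: [[-0.907, 0.422, -0.0], [0.422, 0.907, 0.001], [0.0, 0.0, -1.0]]
contact_force: [0.3, 0.6, -1.4]
gripper_width: 0.0246
grip_force: 40.1
```

Emit:
{"method": "carry_out", "body": {
  "series": [
    [[1, -0.305, -0.942, 0, 0, 0, 0.1642], [1, -0.305, -0.942, 0, 0, 0, 0.1642], [1, -0.305, -0.942, 0, 0, 0, 0.1642], [1, -0.305, -0.942, 0, 0, 0, 0.1642], [1, -0.305, -0.942, 0, 0, 0, 0.1642], [1, -0.305, -0.942, 0, 0, 0, 0.1642], [1, -0.305, -0.942, 0, 0, 0, 0.1642], [1, -0.305, -0.942, 0, 0, 0, 0.1642], [1, -0.305, -0.942, 0, 0, 0, 0.1642]]
  ]
}}

```text
t: 13.18
eef_pos: [0.4184, -0.3638, 0.1201]
tcp_rot: [[-0.105, 0.994, 0.0], [0.994, 0.105, 0.0], [0.0, 0.0, -1.0]]
contact_force: [-0.4, 0.2, -1.3]
gripper_width: 0.0249
grip_force: 40.1
```

```bash
python3 - <<'E'
from h import *
plan((.4187,-.364,.0145),95.8)
E
```

```text
shift [-0.0009  0.001   0.4224] turn [ 0.     -0.      0.0007] rows>= 2.0
```

Emit:
{"method": "carry_out", "body": {
  "series": [
    [[1, -0.001, 0.001, 0.2, 0, 0, 0], [1, -0.001, 0.001, 0.33, 0, 0, 0], [1, -0.001, 0.001, 0.39, 0, 0, 0], [1, -0.001, 0.001, 0.42, 0, 0, 0], [1, -0.001, 0.001, 0.42, 0, 0, 0], [1, -0.001, 0.001, 0.42, 0, 0, 0]]
  ]
}}

```text
t: 13.92
eef_pos: [0.4191, -0.365, 0.0162]
tcp_rot: [[-0.103, 0.995, 0.001], [0.995, 0.103, -0.001], [-0.001, 0.001, -1.0]]
contact_force: [-0.1, -0.4, -1.5]
gripper_width: 0.0249
grip_force: 40.1
```

Emit:
{"method": "carry_out", "body": {
  "series": [
    [[1, 0, 0, 0.01, 0, 0, 0], [1, 0, 0, 0.01, 0, 0, 0], [0.1, 0, 0, 0.01, 0, 0, 0], [0.1, 0, 0, 0.01, 0, 0, 0], [0.1, 0, 0, 0.01, 0, 0, 0], [0.1, 0, 0, -0.1, 0, 0, 0], [0.1, 0, 0, -0.25, 0, 0, 0], [0.1, 0, 0, -0.42, 0, 0, 0]]
  ]
}}

```text
t: 14.92
eef_pos: [0.4181, -0.3642, 0.1207]
tcp_rot: [[-0.103, 0.995, -0.001], [0.995, 0.103, 0.001], [0.001, -0.001, -1.0]]
contact_force: [0.3, -0.6, -0.2]
gripper_width: 0.0385
grip_force: 0.0
```

```bash
python3 - <<'E'
from h import *
c,M,im=cam("wrist");cv2.imwrite("pics/w7.png",cv2.convertScaleAbs(im,alpha=1.5)[:,:,::-1])
plan((.475,-.138,.12),12)
E
```

```text
shift [0.8849 0.3108 0.025 ] turn [0.0012 0.0001 0.2332] rows>= 8.0
```

View pics/w7.png

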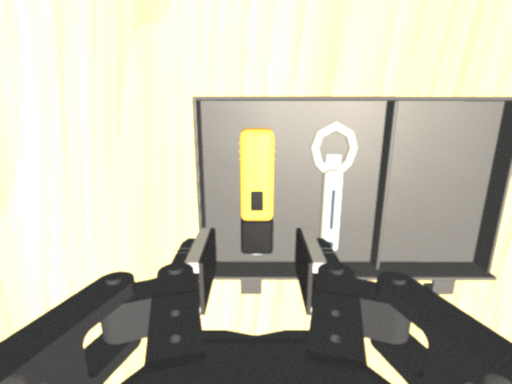

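The torch and opener lie side by side and flat. Next is the blue key cover.

Emit:
{"method": "carry_out", "body": {
  "series": [
    [[-1, 0.885, 0.31, 0, 0, 0, 0.2332], [-1, 0.885, 0.31, 0, 0, 0, 0.2332], [-1, 0.885, 0.31, 0, 0, 0, 0.2332], [-1, 0.885, 0.31, 0, 0, 0, 0.2332], [-1, 0.885, 0.31, 0, 0, 0, 0.2332], [-1, 0.885, 0.31, 0, 0, 0, 0.2332], [-1, 0.885, 0.31, 0, 0, 0, 0.2332], [-1, 0.885, 0.31, 0, 0, 0, 0.2332], [-1, 0.885, 0.31, 0, 0, 0, 0.2332], [-1, 0.885, 0.31, 0, 0, 0, 0.2332]]
  ]
}}

```text
t: 16.23
eef_pos: [0.4726, -0.1364, 0.12]
tcp_rot: [[0.978, 0.211, -0.0], [0.211, -0.978, 0.0], [-0.0, -0.0, -1.0]]
contact_force: [0.1, 0.3, -0.6]
gripper_width: 0.0853
grip_force: 0.0
```

```bash
python3 - <<'E'
from h import *
c,M,im=cam("wrist")
for b in blobs(im,"blue",300): print(cv2.boundingRect(b),rect(c,M,b,.0145))
plan((.475,-.138,.010),12)
E
```

```text
(238, 150, 43, 79) (array([ 0.4719, -0.1391]), 65.7609634399414, 33.484683990478516, 12.604268074035645)
shift [0.008  0.0081 0.4401] turn [-0.      0.      0.0004] rows>= 2.0
```

Emit:
{"method": "carry_out", "body": {
  "series": [
    [[-1, 0.01, 0.008, 0.2, 0, 0, 0], [-1, 0.01, 0.008, 0.35, 0, 0, 0], [-1, 0.01, 0.008, 0.45, 0, 0, 0], [-1, 0.01, 0.008, 0.45, 0, 0, 0], [1, 0.01, 0.008, 0.45, 0, 0, 0], [1, 0.01, 0.008, 0.45, 0, 0, 0], [1, 0.01, 0.008, 0.45, 0, 0, 0], [1, 0.01, 0.008, 0.45, 0, 0, 0], [1, 0.01, 0.008, 0.45, 0, 0, 0], [1, 0.01, 0.008, 0.45, 0, 0, 0]]
  ]
}}

```text
t: 17.52
eef_pos: [0.4762, -0.1381, 0.0088]
tcp_rot: [[0.978, 0.208, 0.002], [0.208, -0.978, -0.001], [0.001, 0.001, -1.0]]
contact_force: [-2.2, 1.1, 7.9]
gripper_width: 0.0348
grip_force: 39.4
```

Emit:
{"method": "carry_out", "body": {
  "series": [
    [[1, 0, 0, -0.25, 0, 0, 0], [1, 0, 0, -0.44, 0, 0, 0], [1, 0.195, 0.902, -0.44, 0, 0, -0.2328], [1, 0.195, 0.902, -0.44, 0, 0, -0.2328], [1, 0.195, 0.902, -0.44, 0, 0, -0.2328], [1, 0.195, 0.902, -0.44, 0, 0, -0.2328], [1, 0.195, 0.902, -0.44, 0, 0, -0.2328], [1, 0.195, 0.902, -0.44, 0, 0, -0.2328], [1, 0.195, 0.902, -0.44, 0, 0, -0.2328], [1, 0.195, 0.902, -0.44, 0, 0, -0.2328]]
  ]
}}

```text
t: 18.77
eef_pos: [0.5699, -0.3485, 0.1179]
tcp_rot: [[-0.106, 0.994, 0.0], [0.994, 0.106, -0.0], [-0.0, 0.0, -1.0]]
contact_force: [0.3, -0.8, -0.5]
gripper_width: 0.0347
grip_force: 40.7
```

```bash
python3 - <<'E'
from h import *
plan((.5709,-.3485,.0125),95.8)
E
```

```text
shift [-0.0005  0.0037  0.4217] turn [0.     0.     0.0008] rows>= 2.0
```

Emit:
{"method": "carry_out", "body": {
  "series": [
    [[1, 0, 0.004, 0.2, 0, 0, 0.0008], [1, 0, 0.004, 0.33, 0, 0, 0.0008], [1, 0, 0.004, 0.4, 0, 0, 0.0008], [1, 0, 0.004, 0.425, 0, 0, 0.0008], [1, 0, 0.004, 0.428, 0, 0, 0.0008], [1, 0, 0.004, 0.428, 0, 0, 0.0008]]
  ]
}}

```text
t: 19.52
eef_pos: [0.5718, -0.3487, 0.012]
tcp_rot: [[-0.096, 0.995, 0.002], [0.995, 0.096, -0.001], [-0.001, 0.002, -1.0]]
contact_force: [0.3, 0.9, 4.2]
gripper_width: 0.0347
grip_force: 41.1
```

Contact at the expected height, so I'll release it.

Emit:
{"method": "carry_out", "body": {
  "series": [
    [[-0.12, 0, 0, 0, 0, 0, 0], [-0.12, 0, 0, 0, 0, 0, 0], [-0.12, 0, 0, 0, 0, 0, 0], [-0.12, 0, 0, -0.1, 0, 0, 0], [-0.12, 0, 0, -0.25, 0, 0, 0], [-0.12, 0, 0, -0.44, 0, 0, 0], [-0.12, 0, 0, -0.44, 0, 0, 0]]
  ]
}}

```text
t: 20.4
eef_pos: [0.5734, -0.3493, 0.1253]
tcp_rot: [[-0.096, 0.995, 0.006], [0.995, 0.096, -0.004], [-0.004, 0.006, -1.0]]
contact_force: [0.6, -0.6, -0.5]
gripper_width: 0.0481
grip_force: 0.0
```

```bash
python3 - <<'E'
from h import *
c,M,im=cam("wrist");cv2.imwrite("pics/w8.png",cv2.convertScaleAbs(im,alpha=1.5)[:,:,::-1])
plan((.65,.140,.12),171)
E
```

```text
shift [1.9164 0.4974 0.0079] turn [ 0.0002  0.0006 -0.2097] rows>= 8.0
```

View pics/w8.png

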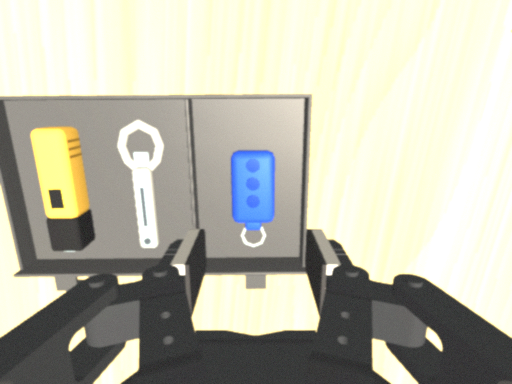

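The blue cover lies alone in the smaller bay, so the grey tray is complete. Now the orange key cover.

Emit:
{"method": "carry_out", "body": {
  "series": [
    [[-1, 0.958, 0.249, 0, 0, 0, 0], [-1, 0.958, 0.249, 0, 0, 0, 0], [-1, 0.958, 0.249, 0, 0, 0, 0], [-1, 0.958, 0.249, 0, 0, 0, 0], [-1, 0.958, 0.249, 0, 0, 0, 0], [-1, 0.958, 0.249, 0, 0, 0, 0]]
  ]
}}

```text
t: 21.2
eef_pos: [0.6094, -0.1043, 0.1195]
tcp_rot: [[-0.096, 0.995, -0.002], [0.995, 0.096, -0.0], [-0.0, -0.002, -1.0]]
contact_force: [-0.2, -0.8, -0.2]
gripper_width: 0.0851
grip_force: 0.0
```

Emit:
{"method": "carry_out", "body": {
  "series": [
    [[-1, 0.958, 0.249, 0.01, 0, 0, -0.2097], [-1, 0.958, 0.249, 0.01, 0, 0, -0.2097], [-1, 0.958, 0.249, 0.01, 0, 0, -0.2097], [-1, 0.958, 0.249, 0.01, 0, 0, -0.2097], [-1, 0.958, 0.249, 0.01, 0, 0, -0.2097], [-1, 0.958, 0.249, 0.01, 0, 0, -0.2097], [-1, 0.958, 0.249, 0.01, 0, 0, -0.2097], [-1, 0.958, 0.249, 0.01, 0, 0, -0.2097], [-1, 0.958, 0.249, 0.01, 0, 0, -0.2097]]
  ]
}}

```text
t: 22.32
eef_pos: [0.6492, 0.1391, 0.1176]
tcp_rot: [[-0.987, 0.162, -0.001], [0.162, 0.987, -0.0], [0.001, -0.0, -1.0]]
contact_force: [-0.5, 0.5, -0.2]
gripper_width: 0.0855
grip_force: 0.0
```

```bash
python3 - <<'E'
from h import *
c,M,im=cam("wrist")
for b in blobs(im,"orange",300): print(cv2.boundingRect(b),rect(c,M,b,.0145))
plan((.65,.140,.007),171)
E
```

```text
(236, 140, 44, 83) (array([0.6449, 0.1424]), 67.32179260253906, 34.056209564208984, -9.252197265625)
shift [-0.0032  0.0027  0.4432] turn [-0.     -0.0001 -0.0008] rows>= 2.0
```

Emit:
{"method": "carry_out", "body": {
  "series": [
    [[-1, 0.002, 0.008, 0.2, 0, 0, 0], [-1, 0.002, 0.008, 0.35, 0, 0, 0], [-1, 0.002, 0.008, 0.442, 0, 0, 0], [-1, 0.002, 0.008, 0.442, 0, 0, 0], [1, 0.002, 0.008, 0.442, 0, 0, 0], [1, 0.002, 0.008, 0.442, 0, 0, 0], [1, 0.002, 0.008, 0.442, 0, 0, 0], [1, 0.002, 0.008, 0.442, 0, 0, 0], [1, 0.002, 0.008, 0.442, 0, 0, 0], [1, 0.002, 0.008, 0.442, 0, 0, 0]]
  ]
}}

```text
t: 23.62
eef_pos: [0.6496, 0.1427, 0.0091]
tcp_rot: [[-0.988, 0.157, 0.002], [0.157, 0.988, 0.0], [-0.002, 0.001, -1.0]]
contact_force: [-1.4, -1.3, 5.0]
gripper_width: 0.0346
grip_force: 39.7
```

Emit:
{"method": "carry_out", "body": {
  "series": [
    [[1, 0, 0, -0.25, 0, 0, 0], [1, 0, 0, -0.44, 0, 0, 0], [1, 1.0, 0.723, -0.44, 0, 0, 0.2314], [1, 1.0, 0.723, -0.44, 0, 0, 0.2314], [1, 1.0, 0.723, -0.44, 0, 0, 0.2314], [1, 1.0, 0.723, -0.44, 0, 0, 0.2314], [1, 1.0, 0.723, -0.44, 0, 0, 0.2314], [1, 1.0, 0.723, -0.44, 0, 0, 0.2314], [1, 1.0, 0.723, -0.44, 0, 0, 0.2314], [1, 1.0, 0.723, -0.44, 0, 0, 0.2314]]
  ]
}}

```text
t: 24.88
eef_pos: [0.4301, 0.3605, 0.1182]
tcp_rot: [[0.045, 0.999, 0.001], [0.999, -0.045, 0.0], [0.0, 0.001, -1.0]]
contact_force: [0.2, -0.3, -1.1]
gripper_width: 0.0345
grip_force: 40.5
```

```bash
python3 - <<'E'
from h import *
c,M,im=cam("wrist");cv2.imwrite("pics/w9.png",im[:,:,::-1])
plan((.4271,.361,.0125),87.7)
E
```

```text
shift [ 0.0012 -0.0127  0.423 ] turn [ 0.0001 -0.0001 -0.0019] rows>= 2.0
```

View pics/w9.png

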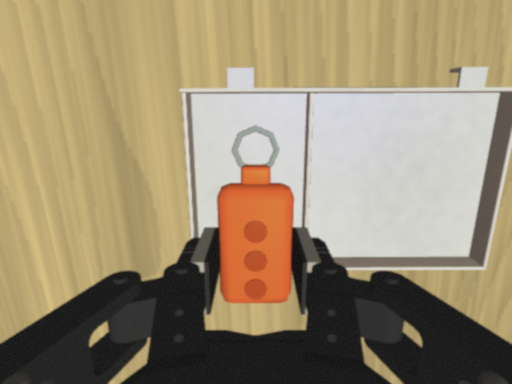

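The orange cover is held square over the small bay (columns 190–307). Lowering with the 3 mm correction.

Emit:
{"method": "carry_out", "body": {
  "series": [
    [[1, 0.001, -0.013, 0.1, 0, 0, -0.0008], [1, 0.001, -0.013, 0.3, 0, 0, -0.0008], [1, 0.001, -0.013, 0.4, 0, 0, -0.0008], [1, 0.001, -0.013, 0.425, 0, 0, -0.0008], [1, 0.001, -0.013, 0.428, 0, 0, -0.0008], [1, 0.001, -0.013, 0.428, 0, 0, -0.0008]]
  ]
}}

```text
t: 25.68
eef_pos: [0.4269, 0.3605, 0.012]
tcp_rot: [[0.033, 0.999, 0.0], [0.999, -0.033, -0.001], [-0.001, 0.0, -1.0]]
contact_force: [-3.3, -3.5, 8.1]
gripper_width: 0.0341
grip_force: 41.3
```

Emit:
{"method": "carry_out", "body": {
  "series": [
    [[-0.12, 0, 0, 0, 0, 0, 0], [-0.12, 0, 0, 0, 0, 0, 0], [-0.12, 0, 0, 0, 0, 0, 0], [-0.12, 0, 0, -0.1, 0, 0, 0], [-0.12, 0, 0, -0.25, 0, 0, 0], [-0.12, 0, 0, -0.44, 0, 0, 0], [-0.12, 0, 0, -0.44, 0, 0, 0]]
  ]
}}

```text
t: 26.55
eef_pos: [0.4287, 0.3624, 0.1244]
tcp_rot: [[0.035, 0.999, 0.005], [0.999, -0.035, 0.004], [0.004, 0.005, -1.0]]
contact_force: [-0.6, -0.6, -1.1]
gripper_width: 0.0478
grip_force: 0.0
```

```bash
python3 - <<'E'
from h import *
c,M,im=cam("wrist");
for b in blobs(im,"orange",300): print(cv2.boundingRect(b),rect(c,M,b,.0175))
plan((.6225,0,.12),150.2)
E
```

```text
(232, 143, 42, 81) (array([0.4277, 0.3664]), 66.88874816894531, 33.03838348388672, 87.94132232666016)
shift [-1.4166  0.8291  0.0084] turn [ 0.0006 -0.     -0.1729] rows>= 7.0
```

Orange is in place at (0.428, 0.362). Now the power bank.

Emit:
{"method": "carry_out", "body": {
  "series": [
    [[-1, -0.7, 0.41, 0, 0, 0, 0], [-1, -0.7, 0.41, 0, 0, 0, 0], [-1, -0.7, 0.41, 0, 0, 0, 0], [-1, -0.7, 0.41, 0, 0, 0, 0], [-1, -0.7, 0.41, 0, 0, 0, 0]]
  ]
}}

```text
t: 27.22
eef_pos: [0.523, 0.1811, 0.1195]
tcp_rot: [[0.038, 0.999, -0.002], [0.999, -0.038, -0.0], [-0.0, -0.002, -1.0]]
contact_force: [-0.4, 0.6, 0.5]
gripper_width: 0.0854
grip_force: 0.0
```

Emit:
{"method": "carry_out", "body": {
  "series": [
    [[-1, -0.716, 0.42, 0.005, 0, 0, -0.1729], [-1, -0.716, 0.42, 0.005, 0, 0, -0.1729], [-1, -0.716, 0.42, 0.005, 0, 0, -0.1729], [-1, -0.716, 0.42, 0.005, 0, 0, -0.1729], [-1, -0.716, 0.42, 0.005, 0, 0, -0.1729], [-1, -0.716, 0.42, 0.005, 0, 0, -0.1729], [-1, -0.716, 0.42, 0.005, 0, 0, -0.1729], [-1, -0.716, 0.42, 0.005, 0, 0, -0.1729]]
  ]
}}

```text
t: 28.22
eef_pos: [0.6216, 0.001, 0.1191]
tcp_rot: [[-0.867, 0.498, -0.0], [0.498, 0.867, 0.001], [0.001, 0.0, -1.0]]
contact_force: [0.0, -1.4, 0.4]
gripper_width: 0.0853
grip_force: 0.0
```

```bash
python3 - <<'E'
from h import *
c,M,im=cam("wrist")
for b in blobs(im,"black",300,(170,60,345,262)): print(cv2.boundingRect(b),rect(c,M,b,.02))
plan((.6225,0,.010),150.2)
E
```

```text
(223, 132, 62, 113) (array([0.6219, 0.0005]), 91.68997955322266, 46.927467346191406, -29.8104248046875)
shift [-0.0042 -0.0006  0.4369] turn [ 0.     -0.0001 -0.0002] rows>= 2.0
```

Emit:
{"method": "carry_out", "body": {
  "series": [
    [[-1, 0, 0, 0.2, 0, 0, 0], [-1, 0, 0, 0.35, 0, 0, 0], [-1, 0, 0, 0.448, 0, 0, 0], [-1, 0, 0, 0.448, 0, 0, 0], [1, 0, 0, 0.448, 0, 0, 0], [1, 0, 0, 0.448, 0, 0, 0], [1, 0, 0, 0.448, 0, 0, 0], [1, 0, 0, 0.448, 0, 0, 0], [1, 0, 0, 0.448, 0, 0, 0]]
  ],
  "squeeze": 60
}}

```text
t: 29.4
eef_pos: [0.6231, -0.0003, 0.0093]
tcp_rot: [[-0.868, 0.497, 0.003], [0.497, 0.868, -0.0], [-0.002, 0.001, -1.0]]
contact_force: [-0.7, 0.3, 6.8]
gripper_width: 0.0481
grip_force: 62.3
```

Emit:
{"method": "carry_out", "body": {
  "series": [
    [[1, 0, 0, -0.25, 0, 0, 0], [1, 0, 0, -0.44, 0, 0, 0], [1, 0.484, 0.545, -0.44, 0, 0, 0], [1, 0.484, 0.545, -0.44, 0, 0, 0], [1, 0.484, 0.545, -0.44, 0, 0, 0], [1, 0.484, 0.545, -0.44, 0, 0, 0], [1, 0.484, 0.545, -0.44, 0, 0, 0]]
  ]
}}

```text
t: 30.28
eef_pos: [0.5847, 0.1776, 0.1178]
tcp_rot: [[-0.868, 0.496, 0.001], [0.496, 0.868, -0.0], [-0.001, -0.0, -1.0]]
contact_force: [0.7, -1.2, -1.5]
gripper_width: 0.0477
grip_force: 63.5
```

Emit:
{"method": "carry_out", "body": {
  "series": [
    [[1, 0.484, 0.545, 0, 0, 0, 0.1736], [1, 0.484, 0.545, 0, 0, 0, 0.1736], [1, 0.484, 0.545, 0, 0, 0, 0.1736], [1, 0.484, 0.545, 0, 0, 0, 0.1736], [1, 0.484, 0.545, 0, 0, 0, 0.1736], [1, 0.484, 0.545, 0, 0, 0, 0.1736], [1, 0.484, 0.545, 0, 0, 0, 0.1736], [1, 0.484, 0.545, 0, 0, 0, 0.1736], [1, 0.484, 0.545, 0, 0, 0, 0.1736]]
  ]
}}

```text
t: 31.4
eef_pos: [0.5475, 0.3557, 0.1174]
tcp_rot: [[0.038, 0.999, -0.0], [0.999, -0.038, 0.0], [0.0, -0.0, -1.0]]
contact_force: [-0.2, -0.4, -2.3]
gripper_width: 0.0477
grip_force: 63.5
```

```bash
python3 - <<'E'
from h import *
plan((.5485,.3561,.0128),87.7)
E
```

```text
shift [0.0016 0.0042 0.4184] turn [-0.     -0.      0.0003] rows>= 2.0
```

Emit:
{"method": "carry_out", "body": {
  "series": [
    [[1, 0.001, 0.004, 0.2, 0, 0, 0], [1, 0.001, 0.004, 0.33, 0, 0, 0], [1, 0.001, 0.004, 0.395, 0, 0, 0], [1, 0.001, 0.004, 0.42, 0, 0, 0], [1, 0.001, 0.004, 0.424, 0, 0, 0], [1, 0.001, 0.004, 0.424, 0, 0, 0]]
  ]
}}

```text
t: 32.15
eef_pos: [0.5489, 0.3569, 0.0125]
tcp_rot: [[0.04, 0.999, 0.002], [0.999, -0.04, 0.001], [0.001, 0.002, -1.0]]
contact_force: [-0.6, 0.7, -2.3]
gripper_width: 0.0484
grip_force: 63.5
```

Emit:
{"method": "carry_out", "body": {
  "series": [
    [[1, 0, 0, 0.005, 0, 0, 0], [1, 0, 0, 0.005, 0, 0, 0], [-0.5, 0, 0, 0.005, 0, 0, 0], [-0.5, 0, 0, 0.005, 0, 0, 0], [-0.5, 0, 0, 0.005, 0, 0, 0], [-0.5, 0, 0, -0.1, 0, 0, 0], [-0.5, 0, 0, -0.25, 0, 0, 0], [-0.5, 0, 0, -0.48, 0, 0, 0], [-0.5, 0, 0, -0.48, 0, 0, 0]]
  ]
}}

```text
t: 33.28
eef_pos: [0.5503, 0.3585, 0.1367]
tcp_rot: [[0.04, 0.999, 0.007], [0.999, -0.04, 0.005], [0.005, 0.007, -1.0]]
contact_force: [0.3, 1.0, -1.3]
gripper_width: 0.064
grip_force: 0.0
```

Emit:
{"method": "carry_out", "body": {
  "series": [
    [[-0.5, -0.8, 0.2, -0.4, 0, 0, 0], [-0.5, -0.8, 0.2, -0.4, 0, 0, 0], [-0.5, -0.8, 0.2, -0.4, 0, 0, 0], [-0.5, -0.8, 0.2, -0.4, 0, 0, 0], [-0.5, -0.8, 0.2, -0.4, 0, 0, 0]]
  ]
}}

```text
t: 33.9
eef_pos: [0.5919, 0.1503, 0.2323]
tcp_rot: [[0.046, 0.999, 0.002], [0.999, -0.046, -0.001], [-0.001, 0.002, -1.0]]
contact_force: [0.0, 0.5, -0.8]
gripper_width: 0.0642
grip_force: 0.0
```

```bash
python3 - <<'E'
from h import *
c,M,im=cam("top");cv2.imwrite("pics/t10.png",cv2.resize(im[110:310,80:460],None,fx=2,fy=2)[:,:,::-1])
c2,M2,im2=cam("wrist");cv2.imwrite("pics/w10.png",im2[:,:,::-1])
for n,z in (("orange",.0175),("blue",.0175),("green",.0145)):
    for b in blobs(im,n,40): print(n,*rect(c,M,b,z))
E
```

```text
orange [0.4282 0.3639] 59.23652267456055 32.53406524658203 -89.90335208177567
blue [ 0.5742 -0.354 ] 68.189453125 35.45160675048828 -83.57730484008789
green [ 0.6161 -0.1349] 68.0588607788086 33.95625686645508 19.98944664001465
```

View pics/t10.png

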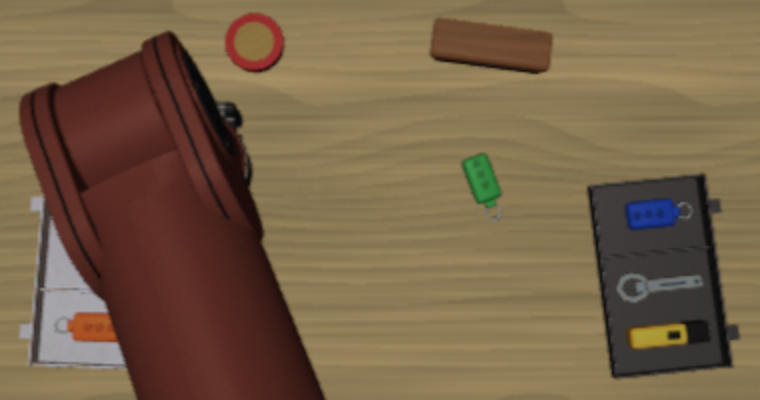

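View pics/w10.png

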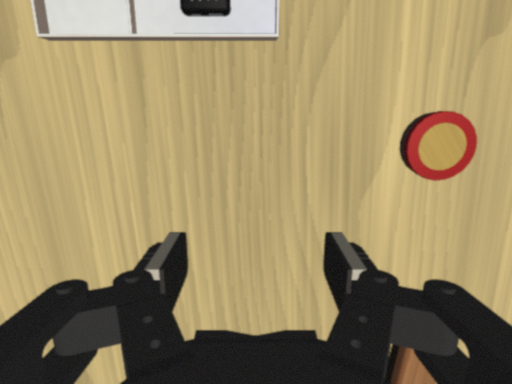

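The grey tray is right and the stock hasn't moved, but the arm hides the power bank. I'll move aside and measure it.

Emit:
{"method": "carry_out", "body": {
  "series": [
    [[-0.5, -1, 0, 0, 0, 0, 0], [-0.5, -1, 0, 0, 0, 0, 0], [-0.5, -1, 0, 0, 0, 0, 0], [-0.5, -1, 0, 0, 0, 0, 0], [-0.5, -1, 0, 0, 0, 0, 0], [-0.5, -1, 0, 0, 0, 0, 0]]
  ]
}}

```text
t: 34.75
eef_pos: [0.5802, -0.0931, 0.2304]
tcp_rot: [[0.038, 0.999, -0.001], [0.999, -0.038, 0.001], [0.001, -0.001, -1.0]]
contact_force: [0.4, -0.5, 0.9]
gripper_width: 0.064
grip_force: 0.0
```

```bash
python3 - <<'E'
from h import *
c,M,im=cam("top")
o=np.array([.502,.358]);t=np.radians(87.7);X=np.array([np.cos(t),np.sin(t)]);Y=np.array([-X[1],X[0]])
for n,z in (("orange",.0175),("black",.023)):
    for b in blobs(im,n,150,(90,190,165,300)): r=rect(c,M,b,z);print(n,*r,"tray",(r[0]-o)@X,(r[0]-o)@Y)
E
```

```text
orange [0.4282 0.3614] 64.22603607177734 32.53411102294922 -89.90321983397007 tray 0.0004526004732352709 0.07387626273084946
black [0.5498 0.3529] 95.05765533447266 47.04652404785156 87.62641143798828 tray -0.003147010344746635 -0.04798630326425876
```

The power bank measures 95 x 47 mm in the image, so it lies flat, and it is centred in the larger bay. Orange is at (0, 74) mm in the tray. Handing in.

```bash
python3 -c "
from rig import manip; print(manip.close_job())"
```

```text
the job is handed in; nothing more can be done
None
```

I handed the job in at about 35 s with both kits made up: all five pieces lay in their bays in the last camera checks, and the green key cover, polish tin and shoe brush were left alone; no verdict came back.

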